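# Fit the slicing insert to the slicer box

## Task

The lemon is to be sliced: draw the slicing insert (the one with a single slanting blade across it) up out of its slot in the caddy and fit it in the pocket on top of the slicer box, blade side up. Its plain foot edge goes in first at a slant, under the fixed lip at the end away from the catch; then press its grip end down until the spring catch snaps back over the grip bar. Leave the other two inserts standing in the caddy, and do not push the lemon, peeler, fork, mug or glass out of their places.

Things in the scene. Friction and masses are not known exactly. Their poses are not given: they have to be found in the camera images.
- slicing_insert: slicing insert: plate 130 x 80 x 5 mm, white rim, steel sheet with one slanting blade across its working face, else smooth. Origin: centre of the flat back face. +x runs to the plain foot edge (x = 65 mm), +z out of the working face. At x = -65 to -49 mm a full-width grip bar stands up to z = 8 mm. Starts in any of the caddy's slots, foot down, bar on top; 70 g
- slicing_insert_grip (a point): centre of its grip bar (x = -57, z = 4 mm in the insert's frame; bar 8 mm thick, 16 mm high, 80 mm wide); axes as the insert's
- slicing_insert_foot (a point): middle of the slicing insert's foot edge (x = +65 mm, z = 2.5 mm in its frame)
- coarse_insert: the coarse grating insert: same plate, frame and size, but with rows of large raised teeth. Stands in another slot of the caddy
- fine_insert: the fine grating insert: same plate, frame and size, but with many small raised points. Stands in another slot of the caddy
- caddy: grey caddy 188 x 112 x 55 mm, fixed; origin: centre of its underside. Three slots 52 mm apart along its x guide the inserts' side edges for 72 mm from the foot (44 mm on the working side), 2 mm play. Slots lean: up along a slot is 15 degrees from vertical towards +x; working faces look to -x. Floor 5 mm; insert tops 131 mm above the worktop
- slicer: slicer, fixed: clear box under a white frame 196 x 120 mm; origin: centre of its underside. +x points to the end with the fixed lip, the spring catch is at -x. Pocket 132 mm long (x = -66 to 66), ledge at z = 78 mm, 92 mm wide between side runners (tops at z = 89 mm), narrowed by sloping lead-ins to 83 mm for the 80 mm insert
- slicer_seat (a point): centre of the pocket at ledge height (78 mm up); axes as the slicer's. The seated insert has its origin here within the play, and the same axes
- slicer_lip (a point): lower edge of the fixed lip on the pocket's centre line, 61 mm to +x of the seat and 10 mm above the ledge. The lip covers the last 5 mm of the pocket; the 5 mm foot edge goes under it at up to about 45 degrees. Lip top 15 mm above the ledge
- slicer_catch (a point): tip of the closed spring catch, on the centre line, 60 mm to -x of the seat. Its nose (44 mm wide) reaches 6 mm over the pocket, underside 10 mm above the ledge (2 mm over a seated bar); its top is a ramp up to 22 mm above the ledge, on which a dropped insert rests until pressed down with about 10 N
- catch (a joint): travel of the spring catch, m: 0 closed (sprung forward over the pocket), 0.009 fully pushed back
- lemon_1: lemon, 78 x 55 x 56 mm, lying on the worktop
- mug_2: white mug, 95 mm tall, standing behind
- glass_1: clear drinking glass, 80 mm across, 91 mm tall, standing behind
- peeler_1: peeler with a yellow handle, 170 mm long, lying near the front of the worktop
- fork_a: steel fork, 193 mm long, lying on the left

How it is judged (in metres and radians):
At the end, for the whole second after the job is handed in: Slicing insert seated blade side up: origin within 6 mm of the seat in plan, under 3.5 mm above it, grip bar centre under 6.5 mm above the ledge, level within 0.06 rad, foot edge over 1.5 mm in under the lip, catch sprung back (under 2 mm) over the bar; at rest (horizontal distance between slicing_insert and slicer_seat below 0.006 m and z of slicing_insert in the frame of slicer_seat below 0.0035 m and z of slicing_insert_grip in the frame of slicer_seat below 0.0065 m and z of slicing_insert_foot in the frame of slicer_lip below 0 m and x of slicing_insert_foot in the frame of slicer_lip above 0.0015 m and angle between slicing_insert's own z axis and vertical below 0.06 rad and value of joint catch below 0.002 m and linear speed of slicing_insert below 0.02 m/s); the robot touches nothing.
It fails at once if the coarse or the fine insert is moved more than 15 mm (distance of any of coarse_insert, fine_insert from where it was at the start of the episode above 0.015 m).
It fails at once if the lemon, peeler, fork, mug or glass is pushed more than 40 mm (distance of any of lemon_1, peeler_1, fork_a, mug_2, glass_1 from where it was at the start of the episode above 0.04 m).
It also fails if it takes over 48 s, if anything falls off the work surface, if the arm or the gripper's body presses on something with over 40 N, if the wrist force passes 120 N, or if a joint passes its speed limit or range.

## Robot

A 6-joint arm with a two-finger parallel gripper is mounted at the origin on a cart in front of the work surface, level with it; the furniture and walls round the work are solid. World frame = base frame: x ahead of the robot, y to its left, z up, the work surface at z = 0. Lengths are in m, angles in degrees, forces in N, time in s.
With the tool pointing down it reaches from about 0.375 to 0.9 m from the base axis. Payload 3.1 kg.
Tool frame: the origin (TCP) lies at the very end of the fingers, on their centre line; the grasp point (between the pads) lies 19 mm behind it; z points along the fingers, y is the line along which they close (so a half turn about z gives the same grasp; the last joint's range is limited). The gripper opens to 87 mm and grips with 3 to 60 N. Pads are 19 mm wide; open, the fingers measure 117 mm over their backs; the gripper's body (75 mm by 190 mm) begins 51 mm behind the grasp point.
Start: joints at [53.6, 30.224, 82.088, -0, 67.689, -10.227], TCP at [0.276, 0.561, 0.223] pointing down, gripper open.
Joint ranges: [-176.69, 176.69], [-43.24, 126.21], [12.49, 139.97], [-82, 262], [0, 151.66], [-163.58, 163.58]. Speed limits (degrees/s): [159.86, 159.86, 180, 180, 180, 180].

## Interface

Orientations are given as a 3x3 rotation matrix whose columns are the frame's x, y, z axes.
In Python, from rig import readout, viewer, ticket gives the robot as it stands.
- The arm moves only by the tool send_rows, never from a script. Its argument "moves" is a list of rows, each a list of 6 numbers: the shift along the tool's x, y, z in units of 250 mm (1.0 is 250 mm), then the turn, a rotation vector about the tool's x, y, z in units of 90 degrees (1.0 is 90 degrees). A call has 1 to 12 rows; each row is the pose to reach, as a shift and turn from the pose commanded when the call began, along the tool's axes at that moment; what a row does not reach only later rows make up. A row lasts 1/10 s, in which the tool goes at most 50 mm and 8.59 degrees, less where a joint would pass 70% of its speed; a pose out of reach is approached as far as the arm can. A call with a number of a shift or a turn outside -1 to 1 is refused whole. A call with a gripper value outside its range is refused whole. "grip" is the opening, from 0 (shut) to 1 (fully open), set as the call begins (left out, the last holds). The fingers move at their own pace and stop on an object; the grip force is fixed at half the most. Time passes only in rows, so rows that repeat a pose let the fingers close. It gives the time, the measured TCP pose, the force, the opening and the grip force at its end, in the units of the state.
- readout.read_state(): the state, without advancing time (a new reading comes with each control period).
- viewer.capture(name): name is "side" or "top"; returns (picture, depth): 480x640x3 uint8, red, green, blue; 480x640 float32, m along the optical axis (not along the pixel's ray), 0 where there is no reading.
- viewer.camera_info(name): a dict with "fx", "fy", "cx", "cy" (pixels), "R" (3x3) and "t" (3): a world point X has camera coordinates R X + t. Camera axes: x right, y down, z forward; pixel columns grow to the right and rows downward; lengths in m; the calibration is good to about 2 mm. A picture is of the moment at which its call begins. camera_info takes no time and is no camera call.
- ticket.hand_in(): hands the job in; it is judged then, once.
The state is a dict: "time_s": time; "joint_positions": joint angles; "qvel": joint speeds; "tau": joint torques, N m; "position": TCP position; "tcp_rot": TCP orientation; "force": force on the tool from outside, world axes, zero at the start; "moment": the same for the moment, N m; "opening": opening from 0.0 (shut) to 1.0 (fully open); "grasp_force": force on a finger pad.
Only numpy, scipy, OpenCV 4.12 (cv2) and the standard library are available. Lean on these libraries where they do the work, as an engineer would, in place of code of your own. Each camera call takes 0.05 s, during which the arm holds its last target. There are 200 camera calls.

## Working session

There is one attempt and no reset: what is moved stays moved. The work goes in short steps, Python scripts to look and compute and a tool call to move; the robot and the scene stay as the last step left them, time stands still between calls to the robot, and variables do not carry over. Pictures are saved under pics/ and viewed, at most 10 in all, crops included, and the job is handed in when it is done.

Besides the shell and the picture viewer there is one more tool, called after "Call:" as a command line: name --pt "numbers of a row" for each row, then --argument value for the rest. send_rows: Moves the arm, as the interface text tells. Shifts and turns lie within -1 to 1; 1 stands for 250 mm of shift or 90 degrees of turn. Its arguments: {"type":"object","properties":{"moves":{"type":"array"},"grip":{"type":"number"}},"required":["moves"]}

```bash
mkdir -p pics; cat > h.py <<'E'
import numpy as np, cv2
from rig import readout, viewer, ticket
def cap(n,name):
    p,d=viewer.capture(n); cv2.imwrite(f'pics/{name}.png',p[:,:,::-1]); np.save(f'pics/{name}.npy',d); return p,d
def cloud(n,d):
    c=viewer.camera_info(n); v,u=np.mgrid[:480,:640]
    P=np.stack([(u-c['cx'])/c['fx']*d,(v-c['cy'])/c['fy']*d,d],-1)
    return (P-np.array(c['t']))@np.array(c['R'])
E
python3 - <<'E'
from h import *
for n in('side','top'):
    p,d=cap(n,n+'0'); c=viewer.camera_info(n); R=np.array(c['R']);print(n,(-R.T@c['t']).round(3),R.round(2).tolist(),c['fx'],(d>0).mean())
print(readout.read_state())
E
```

```text
side [0.793 0.752 1.069] [[-0.95, 0.32, -0.01], [0.26, 0.73, -0.64], [-0.2, -0.61, -0.77]] 580.5016402907647 0.9962434895833333
top [0.358 0.039 1.063] [[-0.13, -0.99, 0.0], [-0.97, 0.12, -0.23], [0.23, -0.03, -0.97]] 480.0040292804533 0.9959505208333334
{'time_s': 0.1, 'joint_positions': array([ 5.36003014e+01,  3.02740532e+01,  8.21499625e+01, -2.05456869e-03,
        6.76903238e+01, -1.02275655e+01]), 'qvel': array([ 0.10899955, -0.14398288, -0.178354  ,  0.00131265, -0.04149921,
       -0.0423361 ]), 'tau': array([ 3.22654132e-04, -4.40979373e+01, -1.77154112e+01,  6.35299576e-02,
        5.33458369e-02, -3.31022829e-05]), 'position': array([0.27524697, 0.56037596, 0.22165997]), 'tcp_rot': array([[-8.97478831e-01,  4.41056015e-01, -1.15751497e-03],
       [ 4.41057417e-01,  8.97477416e-01, -1.62593730e-03],
       [ 3.21714117e-04, -1.96977487e-03, -9.99998008e-01]]), 'force': array([ 0.0976272 , -0.28615414,  0.0290062 ]), 'moment': array([-0.07851718, -0.05668254,  0.00238634]), 'grasp_force': 0.0, 'opening': 0.9983154120000041}
```

View pics/side0.png

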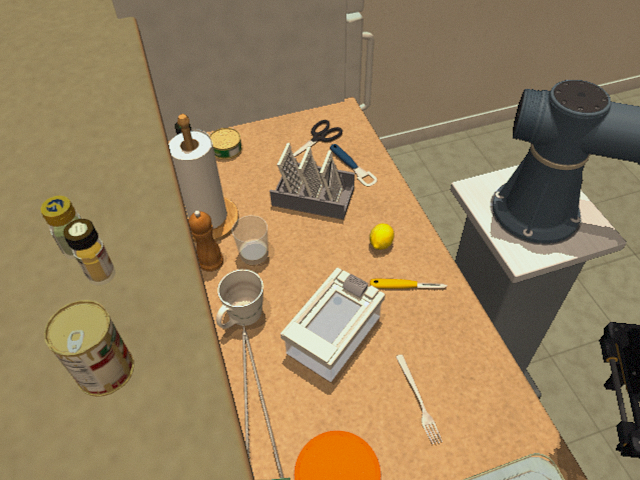

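View pics/top0.png

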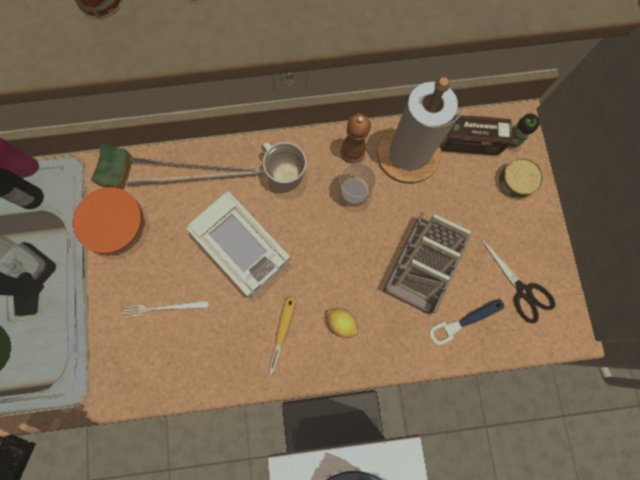

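The side view has the caddy at about (313,190) and the slicer at (333,320), with its catch near (355,287). In the top view the caddy is at (428,262) and the slicer at (238,243), with its catch near (262,268).

```bash
python3 - <<'E'
from h import *
s=cv2.imread('pics/side0.png');t=cv2.imread('pics/top0.png')
a=cv2.resize(s[135:225,260:365],(400,343),interpolation=cv2.INTER_CUBIC)
b=cv2.resize(t[205:320,375:480],(313,343),interpolation=cv2.INTER_CUBIC)
cv2.imwrite('pics/c1.png',np.hstack([a,b]))
ds=np.load('pics/side0.npy');dt=np.load('pics/top0.npy')
S=cloud('side',ds);T=cloud('top',dt)
# table height check
for nm,P,u,v in(('side',S,330,250),('top',T,300,250)):print(nm,P[v,u].round(4))
# slicer frame: points at z 80..100 in region
for nm,P,(u0,u1,v0,v1) in(('top',T,(180,300,185,305)),('side',S,(275,395,262,385))):
    Q=P[v0:v1,u0:u1].reshape(-1,3); h,e=np.histogram(Q[:,2],np.arange(-.02,.14,.005)); print(nm,dict(zip((e[:-1]*1000).round().astype(int).tolist(),h.tolist())))
    m=(Q[:,2]>.083)&(Q[:,2]<.12); r=cv2.minAreaRect(Q[m,:2].astype(np.float32)*1000);print(r)
    m=(Q[:,2]>.097); print('hi',m.sum()); 
for nm,P,(u0,u1,v0,v1) in(('top',T,(375,480,205,320)),('side',S,(260,365,135,225))):
    Q=P[v0:v1,u0:u1].reshape(-1,3)
    m=(Q[:,2]>.045)&(Q[:,2]<.062); r=cv2.minAreaRect(Q[m,:2].astype(np.float32)*1000);print('caddy',nm,r)
    m=(Q[:,2]>.115)&(Q[:,2]<.15); l,k=0,Q[m]; print(len(k)); 
    k=k[np.argsort(k[:,0])]; print(Q[:,2].max())
E
```

```text
side [ 5.169e-01 -5.010e-02 -4.000e-04]
top [0.5715 0.0391 0.0014]
top {-20: 0, -15: 0, -10: 11, -5: 2736, 0: 5939, 5: 1425, 10: 168, 15: 38, 20: 27, 25: 26, 30: 18, 35: 10, 40: 9, 45: 9, 50: 10, 55: 10, 60: 9, 65: 8, 70: 66, 75: 738, 80: 417, 85: 812, 90: 1328, 95: 332, 100: 191, 105: 6, 110: 0, 115: 0, 120: 0, 125: 0, 130: 0}
((586.7466430664062, 167.19091796875), (197.50592041015625, 119.90045928955078), 35.895626068115234)
hi 365
side {-20: 0, -15: 0, -10: 13, -5: 2483, 0: 5318, 5: 1368, 10: 360, 15: 184, 20: 112, 25: 96, 30: 114, 35: 108, 40: 109, 45: 109, 50: 112, 55: 48, 60: 2, 65: 17, 70: 166, 75: 733, 80: 463, 85: 818, 90: 1443, 95: 354, 100: 160, 105: 8, 110: 0, 115: 0, 120: 0, 125: 0, 130: 0}
((585.1173095703125, 170.20016479492188), (197.73898315429688, 121.62944793701172), 35.8829231262207)
hi 343
caddy top ((502.34014892578125, -227.9420166015625), (116.52101135253906, 186.47259521484375), 55.78218078613281)
859
1.0632075187772425
caddy side ((501.4999694824219, -224.09437561035156), (121.59654235839844, 187.46400451660156), 56.20289611816406)
476
1.068999803896102
```

View pics/c1.png

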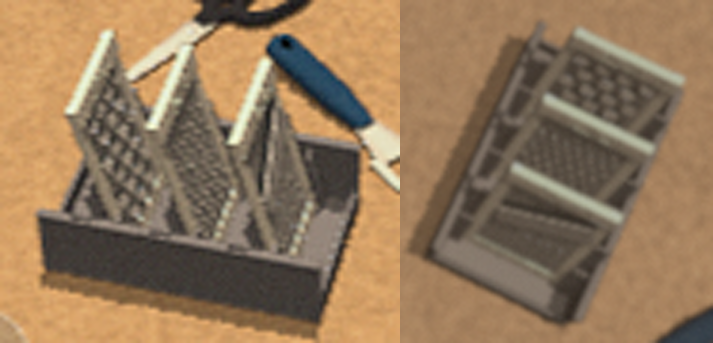

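The crop shows the slicing insert (single slanted blade) in the slot nearest the robot, which is the lowest one in the top view. The coarse insert is in the far slot and the fine one in the middle.

```bash
python3 - <<'E'
from h import *
a=np.radians(-34.0); cx=np.array([np.cos(a),np.sin(a)]);cy=np.array([-cx[1],cx[0]]);O=np.array([.502,-.226])
for n,(u0,u1,v0,v1) in(('top',(375,480,205,320)),('side',(260,365,135,225))):
    P=cloud(n,np.load(f'pics/{n}0.npy')); im=cv2.imread(f'pics/{n}0.png')
    Q=P[v0:v1,u0:u1].reshape(-1,3);C=im[v0:v1,u0:u1].reshape(-1,3).min(1)
    m=(Q[:,2]>.118)&(Q[:,2]<.145)&(C>120); Q=Q[m]
    X=(Q[:,:2]-O)@cx;Y=(Q[:,:2]-O)@cy
    print(n,np.histogram(X,np.arange(-.1,.12,.01)))
    for lo,hi in((-.07,-.015),(-.015,.04),(.04,.1)):
        k=(X>lo)&(X<hi)
        if k.sum()<8: continue
        r=cv2.minAreaRect(Q[k,:2].astype(np.float32)*1000)
        print(k.sum(),'X',np.percentile(X[k],[2,50,98]).round(4),'Y',np.percentile(Y[k],[0,2,98,100]).round(4),'z',np.percentile(Q[k,2],[2,50,98]).round(4),'slope',np.polyfit(Y[k],X[k],1)[0].round(3),r)
E
```

```text
top (array([  0,   0,   0,   0,   0,   0, 100,  24,   0,   0,   0,  58,  63,
         0,   0,   0,  26,  86,   0,   0,   0]), array([-1.00000000e-01, -9.00000000e-02, -8.00000000e-02, -7.00000000e-02,
       -6.00000000e-02, -5.00000000e-02, -4.00000000e-02, -3.00000000e-02,
       -2.00000000e-02, -1.00000000e-02, -5.55111512e-17,  1.00000000e-02,
        2.00000000e-02,  3.00000000e-02,  4.00000000e-02,  5.00000000e-02,
        6.00000000e-02,  7.00000000e-02,  8.00000000e-02,  9.00000000e-02,
        1.00000000e-01,  1.10000000e-01]))
124 X [-0.0351 -0.032  -0.0288] Y [-0.0407 -0.0392  0.0354  0.0372] z [0.1282 0.1324 0.1357] slope 0.001 ((474.4122619628906, -209.55331420898438), (77.89203643798828, 7.079801559448242), 56.76683807373047)
121 X [0.0166 0.0201 0.0238] Y [-0.0403 -0.0388  0.0355  0.0376] z [0.1293 0.1324 0.1353] slope 0.01 ((517.8814697265625, -238.33172607421875), (77.9660415649414, 7.683801174163818), 55.27203369140625)
112 X [0.0685 0.072  0.0754] Y [-0.0411 -0.0395  0.0356  0.0368] z [0.1292 0.1327 0.1364] slope 0.001 ((559.966552734375, -267.6575927734375), (77.
[... 489 characters left out ...]
000e-02,  8.00000000e-02,  9.00000000e-02,
        1.00000000e-01,  1.10000000e-01]))
70 X [-0.039  -0.0351 -0.0312] Y [-0.0414 -0.0369  0.0384  0.0402] z [0.1283 0.1325 0.136 ] slope -0.001 ((472.4327087402344, -206.82167053222656), (81.44691467285156, 9.622566223144531), 53.28130340576172)
68 X [0.0122 0.0166 0.0204] Y [-0.0377 -0.0368  0.037   0.0399] z [0.126  0.132  0.1362] slope -0.004 ((515.5640258789062, -233.73257446289062), (77.59233093261719, 10.65296745300293), 55.073246002197266)
65 X [0.0648 0.0684 0.0731] Y [-0.0406 -0.0385  0.0352  0.0361] z [0.1283 0.132  0.1355] slope -0.007 ((557.4813232421875, -266.1617126464844), (76.6673583984375, 10.299482345581055), 56.67357635498047)
```

```bash
cat >> h.py <<'E'
from scipy.spatial.transform import Rotation as Ro
import json,os
def st():
    s=readout.read_state()
    with open('log.txt','a') as f: f.write(json.dumps([list(map(float,s['joint_positions'])),list(map(float,s['position'])),np.array(s['tcp_rot']).tolist()])+'\n')
    return s
def go(p,R,n=1,s=None):
    "rows dividing the way from the present pose to p,R in n equal parts (each printed relative to now, as a row)"
    s=s or st(); R0=np.array(s['tcp_rot']); d=R0.T@(np.array(p)-s['position'])/.25; r=Ro.from_matrix(R0.T@R).as_rotvec()/(np.pi/2)
    for i in range(1,n+1): print(np.r_[d,r].dot(i/n).round(4).tolist() if n>1 else np.r_[d,r].round(4).tolist())
a=np.radians(-34.0); CX=np.array([np.cos(a),np.sin(a),0]); Z=np.array([0,0,1.])
c15,s15=np.cos(np.radians(15)),np.sin(np.radians(15))
def frame(y,z): return np.stack([np.cross(y,z),y,z],1)
DG=-s15*CX-c15*Z; RG=frame(c15*CX-s15*Z,DG)
B=np.array([.4735,-.208,.130])
PG=B+.020*DG
E
python3 - <<'E'
from h import *
print(PG,PG-.09*DG); go(PG-.09*DG,RG,4)
E
```

```text
[ 0.46920859 -0.2051054   0.11068148] [ 0.48851995 -0.21813108  0.19761481]
[-0.5348, -0.6046, 0.0251, 0.0307, 0.0358, 0.27]
[-1.0696, -1.2092, 0.0501, 0.0614, 0.0716, 0.54]
[-1.6043, -1.8137, 0.0752, 0.0922, 0.1073, 0.81]
[-2.1391, -2.4183, 0.1003, 0.1229, 0.1431, 1.0799]
```

Call:
send_rows --pt "-0.85 -0.97 -0.1 0.05 0.06 0.43" --pt "-0.85 -0.97 -0.1 0.05 0.06 0.43" --pt "-0.85 -0.97 -0.1 0.05 0.06 0.43" --pt "-0.85 -0.97 -0.1 0.05 0.06 0.43" --pt "-0.85 -0.97 -0.1 0.05 0.06 0.43" --pt "-0.85 -0.97 -0.1 0.05 0.06 0.43" --pt "-0.85 -0.97 -0.1 0.05 0.06 0.43" --grip 0.35

```text
time_s: 0.8
position: [0.3598, 0.2463, 0.2476]
tcp_rot: [[-0.417, 0.901, -0.12], [0.907, 0.422, 0.011], [0.06, -0.104, -0.993]]
force: [0.8, -0.0, -0.8]
opening: 0.447
grasp_force: 0.0
```

```bash
python3 -c "
from h import *
go(PG-.09*DG,RG,2)"
```

```text
[-0.9556, -0.1493, 0.0581, 0.0357, 0.0422, 0.324]
[-1.9113, -0.2986, 0.1161, 0.0715, 0.0843, 0.6481]
```

Call:
send_rows --pt "-0.95 -0.15 0.0 0.04 0.04 0.32" --pt "-0.95 -0.15 0.0 0.04 0.04 0.32" --pt "-0.95 -0.15 0.0 0.04 0.04 0.32" --pt "-0.95 -0.15 0.0 0.04 0.04 0.32" --pt "-0.95 -0.15 0.0 0.04 0.04 0.32"

```text
time_s: 1.3
position: [0.4261, 0.0158, 0.2365]
tcp_rot: [[0.075, 0.979, -0.191], [0.996, -0.065, 0.062], [0.048, -0.195, -0.98]]
force: [0.8, 0.4, -0.3]
opening: 0.348
grasp_force: 0.0
```

```bash
python3 -c "
from h import *
go(PG-.09*DG,RG,2)"
```

```text
[-0.4602, 0.1675, 0.0235, 0.0165, 0.0229, 0.1639]
[-0.9205, 0.3349, 0.047, 0.033, 0.0457, 0.3279]
```

Call:
send_rows --pt "-0.92 0.33 0.05 0.03 0.05 0.33" --pt "-0.92 0.33 0.05 0.03 0.05 0.33" --pt "-0.92 0.33 0.05 0.03 0.05 0.33" --pt "-0.92 0.33 0.05 0.03 0.05 0.33" --pt "-0.92 0.33 0.05 0.03 0.05 0.33" --pt "-0.92 0.33 0.05 0.03 0.05 0.33" --pt "-0.92 0.33 0.05 0.03 0.05 0.33"

```text
time_s: 2.0
position: [0.4866, -0.2153, 0.1965]
tcp_rot: [[0.563, 0.8, -0.21], [0.827, -0.542, 0.151], [0.007, -0.259, -0.966]]
force: [-0.7, 1.0, 0.4]
opening: 0.356
grasp_force: 0.0
```

```bash
python3 - <<'E'
from h import *
s=st(); print(s['joint_positions'].round(1)); go(PG-.09*DG,RG,1,s); go(PG,RG,1,s)
# where the finger tips appear
for n in('side','top'):
    p,d=cap(n,n+'1'); c=viewer.camera_info(n); q=np.array(c['R'])@s['position']+c['t']; print(n,c['fx']*q[0]/q[2]+c['cx'],c['fy']*q[1]/q[2]+c['cy'])
s=cv2.imread('pics/side1.png');t=cv2.imread('pics/top1.png')
a=cv2.resize(s[85:235,240:400],(427,400),interpolation=cv2.INTER_CUBIC)
b=cv2.resize(t[195:325,360:500],(373,346),interpolation=cv2.INTER_CUBIC); b=cv2.copyMakeBorder(b,0,54,0,0,0)
cv2.imwrite('pics/c2.png',np.hstack([a,b]))
E
```

```text
[-35.9  31.5  86.5  -0.   77.1  -1.7]
[-0.005, 0.0111, -0.0077, 0.0002, -0.0053, -0.0013]
[-0.008, 0.011, 0.3523, 0.0002, -0.0053, -0.0013]
side 318.37345545009237 138.90295416664577
top 440.694316446246 257.2739607013713
```

View pics/c2.png

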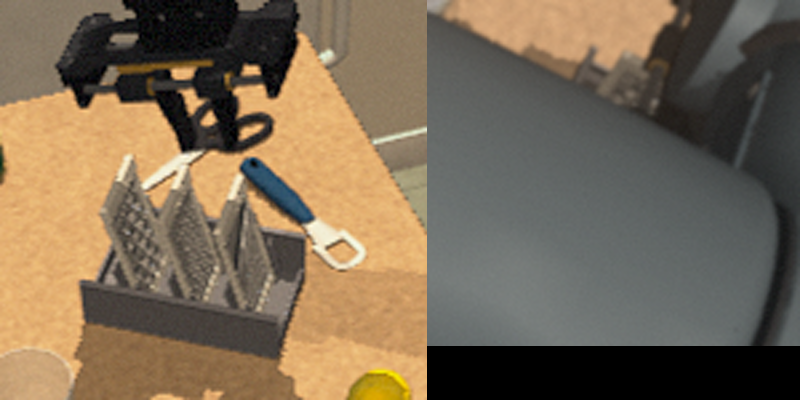

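The side crop shows the open fingers, tips at (193,145) and (232,145), straddling the line above the slicing insert's bar at (240,180). The top view is blocked by the arm.

Call:
send_rows --pt "-0.008 0.011 0.1 0 -0.005 -0.001" --pt "-0.008 0.011 0.2 0 -0.005 -0.001" --pt "-0.008 0.011 0.3 0 -0.005 -0.001" --pt "-0.008 0.011 0.345 0 -0.005 -0.001" --pt "-0.008 0.011 0.345 0 -0.005 -0.001" --pt "-0.008 0.011 0.345 0 -0.005 -0.001"

```text
time_s: 2.7
position: [0.4709, -0.2048, 0.1141]
tcp_rot: [[0.557, 0.803, -0.212], [0.83, -0.539, 0.142], [-0.0, -0.255, -0.967]]
force: [0.8, -0.2, -0.4]
opening: 0.348
grasp_force: 0.0
```

```bash
python3 - <<'E'
from h import *
s=st(); go(PG,RG,1,s); print(s['force'])
p,d=cap('side','side2')
cv2.imwrite('pics/c3.png',cv2.resize(cv2.imread('pics/side2.png')[85:235,240:400],(640,600),interpolation=cv2.INTER_CUBIC))
E
```

```text
[-0.0047, -0.0015, 0.0146, 0.0025, 0.0006, 0.0016]
[ 0.79077827 -0.17676086 -0.39216215]
```

View pics/c3.png

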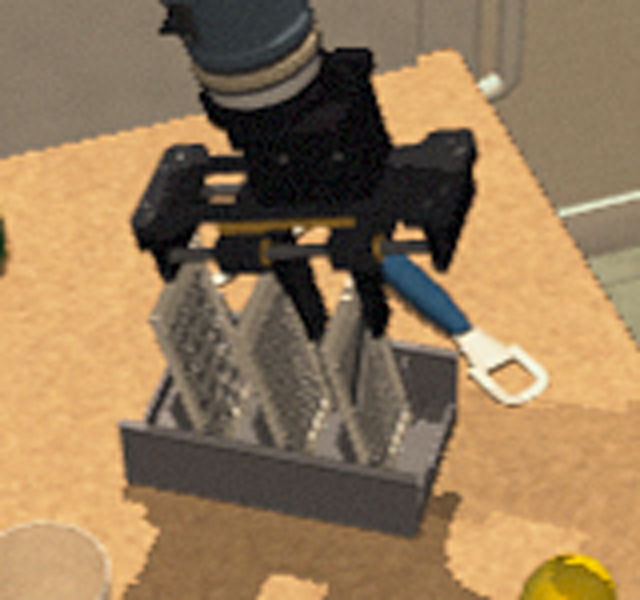

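The fingers straddle the slicing insert's bar, with tips at about (318,335) and (378,335) and clear of the middle insert. I'll close the gripper now.

Call:
send_rows --pt "-0.005 0 0.012 0 0 0" --pt "-0.005 0 0.012 0 0 0" --pt "-0.005 0 0.012 0 0 0" --pt "-0.005 0 0.012 0 0 0" --pt "-0.005 0 0.012 0 0 0" --pt "-0.005 0 0.012 0 0 0" --grip 0

```text
time_s: 3.35
position: [0.4691, -0.2059, 0.1106]
tcp_rot: [[0.558, 0.802, -0.212], [0.83, -0.539, 0.142], [-0.0, -0.256, -0.967]]
force: [0.5, -0.5, 1.7]
opening: 0.089
grasp_force: 30.0
```

```bash
python3 - <<'E'
from h import *
s=st(); print(s['opening']*87,s['grasp_force'],s['force'],s['moment'],s['position']); go(PG-.12*DG,RG,1,s)
E
```

```text
7.765004246230874 29.999947120450088 [ 0.45325675 -0.45090656  1.67408159] [-0.12391955  0.00024547  0.07755361] [ 0.46913447 -0.20591949  0.11061827]
[0.0025, -0.0, -0.4798, 0.002, 0.0005, 0.0009]
```

Gripped at 7.8 mm, which is the bar thickness. Now I'll draw it up along the slot.

Call:
send_rows --pt "0 0 -0.08 0 0 0" --pt "0 0 -0.17 0 0 0" --pt "0 0 -0.27 0 0 0" --pt "0 0 -0.37 0 0 0" --pt "0 0 -0.48 0 0 0" --pt "0 0 -0.6 0 0 0" --pt "0 0 -0.6 0 0 0" --pt "0 0 -0.6 0 0 0"

```text
time_s: 4.15
position: [0.5006, -0.227, 0.2552]
tcp_rot: [[0.558, 0.802, -0.213], [0.83, -0.539, 0.143], [-0.0, -0.256, -0.967]]
force: [-0.9, 0.6, -1.7]
opening: 0.088
grasp_force: 30.0
```

```bash
cat > fit.py <<'E'
from h import *
from scipy.optimize import least_squares
D=[json.loads(l) for l in open('log.txt')]
ry=lambda a:Ro.from_euler('y',a,degrees=True); rz=lambda a:Ro.from_euler('z',a,degrees=True)
# J1 z; J2,J3,J5 y (pitch); J4,J6 roll about z of the link; params: a1,d1,L2,a3,L4,L6
def fk(q,k):
    a1,d1,L2,a3,L4,L6=k
    r=rz(q[0]); p=np.array([0,0,d1])+r.apply([a1,0,0])
    r=r*ry(q[1]); p=p+r.apply([0,0,L2])
    r=r*ry(q[2]); p=p+r.apply([a3,0,0])+r.apply([0,0,L4])
    r=r*rz(q[3])*ry(q[4]); p=p+r.apply([0,0,L6]); r=r*rz(q[5])
    return p,r
if __name__=='__main__':
    q,p,R=D[-1]
    for q,p,R in D[::3]: 
        r=fk(q,[0]*6)[1]; print((r.inv()*Ro.from_matrix(R)).as_matrix().round(2).tolist())
    f=least_squares(lambda k:np.ravel([fk(q,k)[0]-p for q,p,R in D]),[0,.3,.4,0,.4,.2]); print(f.x.round(4),f.cost, len(D), np.linalg.svd(f.jac)[1].round(3))
    np.save('k.npy',f.x)
E
python3 - <<'E'
from h import *
s=st(); print(s['opening']*87,s['grasp_force'],s['force'],s['position'],s['joint_positions'].round(1))
E
python3 fit.py
```

```text
7.677307939841562 29.999889876417 [-0.91556944  0.5954806  -1.69459572] [ 0.50064376 -0.22700927  0.25516094] [-35.8  29.1  80.3  -0.5  85.4  -1.7]
[[0.0, -1.0, -0.0], [1.0, 0.0, 0.0], [-0.0, -0.0, 1.0]]
[[0.0, -1.0, -0.0], [1.0, 0.0, 0.0], [-0.0, -0.0, 1.0]]
[[0.0, -1.0, 0.0], [1.0, 0.0, -0.0], [-0.0, 0.0, 1.0]]
[0.0088 0.3203 0.6028 0.0973 0.3816 0.3857] 0.042965702013766656 7 [5.246 3.776 0.267 0.247 0.235 0.177]
```

```bash
sed -i 's/a1,d1,L2,a3,L4,L6=k/a1,d1,L2,a3,L4,L6,b=k/; s/\[a1,0,0\]/[a1,b,0]/; s/\[0,.3,.4,0,.4,.2\]/[0,.3,.4,0,.4,.2,.1]/; s/\[0\]\*6/[0]*7/; s/np.ravel(\[fk/np.append(.03*(np.array(k)-[0,.3,.4,0,.4,.2,.1])*0,np.ravel([fk/; s/for q,p,R in D\]),\[/for q,p,R in D])),[/' fit.py
cat > ik.py <<'E'
from fit import *
k=np.load('k.npy'); T=Ro.from_matrix([[0,-1,0],[1,0,0],[0,0,1.]])
lo=np.array([-176.69,-43.24,12.49,-82,0,-163.58]);hi=np.array([176.69,126.21,139.97,262,151.66,163.58])
def ik(p,R,q0):
    def e(q):
        P,r=fk(q,k); return np.r_[(P-p)*5,((r*T).inv()*Ro.from_matrix(R)).as_rotvec()]
    f=least_squares(e,np.clip(q0,lo+.1,hi-.1),bounds=(lo,hi),x_scale=50.); return f.x,f.cost
sa=np.radians(35.9); SX=np.array([np.cos(sa),np.sin(sa),0]); SEAT=np.array([.586,.1685,.078])
def ins(th,x,h):
    "tool pose with the insert tilted th deg, lower foot corner at slicer x, height h over ledge; tool y=-insert z, TCP TI from foot"
    t=np.radians(th); ix=np.cos(t)*SX-np.sin(t)*Z; iz=np.sin(t)*SX+np.cos(t)*Z
    foot=SEAT+x*SX+h*Z
    return foot-.110*ix+.004*iz, frame(-iz,ix)
E
python3 fit.py; python3 - <<'E'
from ik import *
q=np.array(D[-1][0])
rng=np.random.default_rng(0)
for th in (20,30,40):
    p,R=ins(th,.05,.02); sols=[]
    for i in range(40):
        x,c=ik(p,R,q if i==0 else rng.uniform(lo,hi))
        if c<1e-5 and not any(np.abs(x-y).max()<2 for y in sols): sols.append(x)
    print(th,p.round(3),[x.round(0).tolist() for x in sols])
E
```

```text
[[0.0, -1.0, -0.0], [1.0, 0.0, 0.0], [-0.0, -0.0, 1.0]]
[[0.0, -1.0, -0.0], [1.0, 0.0, 0.0], [-0.0, -0.0, 1.0]]
[[0.0, -1.0, 0.0], [1.0, 0.0, -0.0], [-0.0, 0.0, 1.0]]
[0.     0.2742 0.588  0.1141 0.3917 0.3055 0.111 ] 2.599229262250035e-18 7 [5.246 3.776 2.646 0.267 0.247 0.235 0.177]
20 [0.544 0.138 0.139] [[-26.0, 56.0, 136.0, 121.0, 76.0, -11.0]]
30 [0.551 0.143 0.156] [[-21.0, 42.0, 132.0, 120.0, 57.0, 5.0]]
40 [0.56  0.15  0.172] [[-15.0, 32.0, 126.0, 108.0, 39.0, 28.0]]
```

```bash
python3 - <<'E'
from ik import *
q0=np.array(readout.read_state()['joint_positions'])
p,R=ins(38,.045,.05); 
q1,c=ik(p,R,[-15,32,126,108,39,28]); print(q0.round(1),q1.round(1),c)
R0=(fk(q0,k)[1]*T); print('ang',(R0.inv()*Ro.from_matrix(R)).magnitude()*57.3)
def desc(q):
    P,r=fk(q,k); M=(r*T).as_matrix(); foot=P+.110*M[:,2]
    w=P-k[5]*M[:,2]; low=min((P-b*M[:,2]+sx*.0375*M[:,0]+sy*.095*M[:,1])[2] for b in(.07,.2) for sx in(-1,1) for sy in(-1,1))
    return P.round(2),foot.round(2),w.round(2),'bodylow',low.round(3)
print('joint path')
for f in np.linspace(0,1,9): print(desc(q0+f*(q1-q0)))
print('cart path (nearest IK)')
s=Ro.concatenate([R0,Ro.from_matrix(R)]); from scipy.spatial.transform import Slerp
sl=Slerp([0,1],s); P0=fk(q0,k)[0]; q=q0
for f in np.linspace(0,1,13):
    q,c=ik(P0+f*(p-P0),sl(f).as_matrix(),q); print(f.round(2),q.round(0),'%.0e'%c,desc(q)[3:],desc(q)[1])
E
```

```text
[-35.8  29.1  80.3  -0.5  85.4  -1.7] [-17.3  28.6 126.7 105.2  40.8  30.8] 3.691759325449867e-24
ang 114.31797919564875
joint path
(array([ 0.5 , -0.23,  0.26]), array([ 0.48, -0.21,  0.15]), array([ 0.57, -0.27,  0.55]), 'bodylow', np.float64(0.298))
(array([ 0.53, -0.14,  0.23]), array([ 0.52, -0.1 ,  0.13]), array([ 0.55, -0.23,  0.52]), 'bodylow', np.float64(0.264))
(array([ 0.55, -0.05,  0.22]), array([ 0.55, -0.  ,  0.12]), array([ 0.54, -0.2 ,  0.49]), 'bodylow', np.float64(0.238))
(array([0.57, 0.02, 0.22]), array([0.59, 0.08, 0.13]), array([ 0.52, -0.16,  0.46]), 'bodylow', np.float64(0.22))
(array([0.58, 0.08, 0.23]), array([0.61, 0.15, 0.15]), array([ 0.49, -0.12,  0.44]), 'bodylow', np.float64(0.207))
(array([0.59, 0.11, 0.23]), array([0.63, 0.19, 0.16]), array([ 0.46, -0.09,  0.42]), 'bodylow', np.float64(0.196))
(array([0.59, 0.14, 0.23]), array([0.64, 0.21, 0.16]), array([ 0.43, -0.05,  0.41]), 'bodylow', np.float64(0.185))
(array([0.58, 0.15, 0.22]), array([0.64, 0.21, 0.15]), array([ 0.4 , -0.02,  0.39]), 'bodylow', np.float64(0.176))
(array([0.55, 0.15, 0.2 ]), arr
[... 601 characters left out ...]
7.  31.] 1e-25 ('bodylow', np.float64(0.239)) [ 0.53 -0.02  0.14]
0.5 [-35.  27.  99.  34.  72.  35.] 2e-24 ('bodylow', np.float64(0.227)) [0.54 0.02 0.14]
0.58 [-35.  26. 103.  41.  67.  39.] 4e-23 ('bodylow', np.float64(0.215)) [0.56 0.05 0.14]
0.67 [-33.  26. 109.  49.  61.  41.] 6e-22 ('bodylow', np.float64(0.203)) [0.57 0.09 0.14]
0.75 [-31.  26. 114.  58.  55.  42.] 3e-20 ('bodylow', np.float64(0.193)) [0.58 0.12 0.13]
0.83 [-28.  26. 119.  70.  49.  41.] 1e-18 ('bodylow', np.float64(0.183)) [0.6  0.14 0.13]
0.92 [-23.  27. 123.  86.  44.  37.] 5e-30 ('bodylow', np.float64(0.175)) [0.61 0.17 0.13]
1.0 [-17.  29. 127. 105.  41.  31.] 8e-28 ('bodylow', np.float64(0.167)) [0.62 0.2  0.13]
```

```bash
python3 - <<'E'
from ik import *
p,R=ins(38,.045,.06); go(p,R,2)
E
```

```text
[0.6781, -0.2922, 0.173, 0.1379, 0.3415, 0.5174]
[1.3562, -0.5843, 0.3459, 0.2758, 0.683, 1.0347]
```

Call:
send_rows --pt "0.68 -0.29 0.1 0.138 0.341 0.517" --pt "0.68 -0.29 0.1 0.138 0.341 0.517" --pt "0.68 -0.29 0.1 0.138 0.341 0.517" --pt "0.68 -0.29 0.1 0.138 0.341 0.517" --pt "0.68 -0.29 0.1 0.138 0.341 0.517" --pt "0.68 -0.29 0.1 0.138 0.341 0.517" --pt "0.68 -0.29 0.1 0.138 0.341 0.517" --pt "0.68 -0.29 0.1 0.138 0.341 0.517"

```text
time_s: 4.95
position: [0.5295, -0.0428, 0.2476]
tcp_rot: [[0.987, 0.103, 0.127], [0.016, -0.831, 0.556], [0.163, -0.546, -0.822]]
force: [-0.8, -1.2, -0.3]
opening: 0.09
grasp_force: 30.0
```

```bash
python3 - <<'E'
from ik import *
s=st(); print(s['position'],s['joint_positions'].round(0),s['grasp_force'],s['opening']*87)
p,R=ins(38,.045,.06); go(p,R,2,s)
E
```

```text
[ 0.52946996 -0.0427673   0.24758897] [-35.  26.  97.  33.  75.  37.] 30.000513187205797 7.869746927927752
[0.0422, -0.2656, 0.2791, 0.0691, 0.1723, 0.2568]
[0.0843, -0.5313, 0.5582, 0.1381, 0.3446, 0.5136]
```

Call:
send_rows --pt "0.084 -0.53 0.55 0.138 0.345 0.514" --pt "0.084 -0.53 0.55 0.138 0.345 0.514" --pt "0.084 -0.53 0.55 0.138 0.345 0.514" --pt "0.084 -0.53 0.55 0.138 0.345 0.514" --pt "0.084 -0.53 0.55 0.138 0.345 0.514" --pt "0.084 -0.53 0.55 0.138 0.345 0.514" --pt "0.084 -0.53 0.55 0.138 0.345 0.514" --pt "0.084 -0.53 0.55 0.138 0.345 0.514" --pt "0.084 -0.53 0.55 0.138 0.345 0.514" --pt "0.084 -0.53 0.55 0.138 0.345 0.514"

```text
time_s: 5.95
position: [0.5577, 0.1431, 0.2123]
tcp_rot: [[0.588, -0.492, 0.642], [-0.808, -0.366, 0.461], [0.008, -0.79, -0.613]]
force: [-0.0, 0.6, -0.4]
opening: 0.092
grasp_force: 30.0
```

```bash
python3 - <<'E'
from ik import *
s=st(); print(s['position'],s['joint_positions'].round(0),s['grasp_force'],s['opening']*87)
p,R=ins(38,.045,.06); go(p,R,1,s)
for n in('side','top'): cap(n,n+'3')
S=cv2.imread('pics/side3.png');t=cv2.imread('pics/top3.png')
a=cv2.resize(S[225:395,250:410],(400,425),interpolation=cv2.INTER_CUBIC)
b=cv2.resize(t[175:345,160:320],(400,425),interpolation=cv2.INTER_CUBIC)
cv2.imwrite('pics/c4.png',np.hstack([a,b]))
E
```

```text
[0.55766819 0.14307358 0.21230105] [-18.  27. 126. 102.  40.  34.] 30.000017182246665 7.985953421870527
[-0.0161, 0.014, 0.0041, -0.0022, -0.0019, 0.0052]
```

View pics/c4.png

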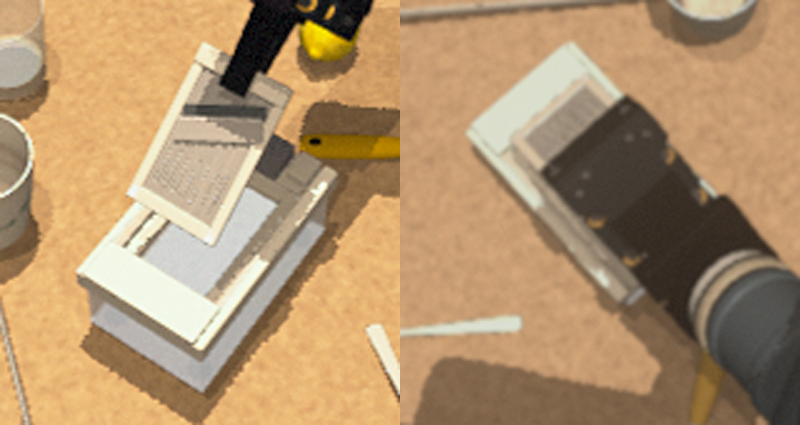

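The side view shows the insert held blade up. Its foot edge is at crop (130,195)–(212,240), facing the wide lip plate at (150,300), with the catch at (290,165). Next I'll measure the held insert against the slicer in the same views.

```bash
python3 - <<'E'
from ik import *
s=readout.read_state(); M=np.array(s['tcp_rot']); P=s['position']; SY=np.array([-SX[1],SX[0],0])
for n,(u0,u1,v0,v1) in(('side',(295,372,235,325)),('top',(195,265,195,300))):
    d=np.load(f'pics/{n}3.npy'); im=cv2.imread(f'pics/{n}3.png'); Q=cloud(n,d)[v0:v1,u0:u1].reshape(-1,3); C=im[v0:v1,u0:u1].reshape(-1,3).max(1)
    L=(Q-P)@M   # tool axes: x=-insert y..., z toward foot
    m=(np.abs(L[:,1])<.012)&(L[:,2]>(.02 if n=='side' else .08))&(L[:,2]<.13)&(np.abs(L[:,0])<.06)&(C>70)
    l=L[m]; A=np.c_[l[:,0],l[:,2],np.ones(len(l))]; pl=np.linalg.lstsq(A,l[:,1],rcond=None)[0]
    print(n,m.sum(),'plane y=ax+bz+c',pl.round(4),'y@foot',(pl[1]*.11+pl[2]).round(4))
    print(' z far edge',np.percentile(l[:,2],[90,98,99.5]).round(4),'x edges',np.percentile(l[:,0],[0.5,2,98,99.5]).round(4))
    r=cv2.minAreaRect(l[:,[0,2]].astype(np.float32)*1000); print(r)
    # slicer pictured before: edges in slicer frame, from first picture
    Q=cloud(n,np.load(f'pics/{n}0.npy'))[180:390,180:400].reshape(-1,3); m=(Q[:,2]>.085)&(Q[:,2]<.11); w=Q[m]-SEAT
    X,Y=w@SX,w@SY; k=(np.abs(X)<.12)&(np.abs(Y)<.08); print(' slicer X',np.percentile(X[k],[.5,2,98,99.5]).round(4),'Y',np.percentile(Y[k],[.5,2,98,99.5]).round(4))
    k2=k&(X>.07); print(' lip top z',np.median(w[k2,2]).round(4),' runner z',np.median(w[k&(np.abs(X)<.05)&(np.abs(Y)>.048),2]).round(4))
    k3=(Q[:,2]>.072)&(Q[:,2]<.083); 
E
```

```text
side 1894 plane y=ax+bz+c [-0.0015  0.0069 -0.0017] y@foot -0.0009
 z far edge [0.0986 0.1058 0.1069] x edges [-0.0416 -0.0408  0.0362  0.0377]
((-1.6666183471679688, 63.92230224609375), (81.73744201660156, 89.22904968261719), 1.2275773286819458)
 slicer X [-0.0959 -0.0925  0.0977  0.0985] Y [-0.0575 -0.0562  0.0611  0.0619]
 lip top z 0.0152  runner z 0.0119
top 339 plane y=ax+bz+c [ 0.0011 -0.0404  0.0024] y@foot -0.002
 z far edge [0.1042 0.1072 0.1082] x edges [-0.038  -0.0366  0.04    0.0411]
((1.6159820556640625, 94.41120147705078), (79.85884094238281, 28.74112319946289), 0.31431013345718384)
 slicer X [-0.0977 -0.0957  0.0953  0.097 ] Y [-0.0612 -0.06    0.0571  0.0581]
 lip top z 0.0156  runner z 0.0119
```

```bash
sed -i 's/foot-.110\*ix/foot-.109*ix/' ik.py; python3 - <<'E'
from ik import *
s=st()
for h in(.02,.006,0):
    p,R=ins(30,.050,h); go(p,R,1,s); q,c=ik(p,R,s['joint_positions']); print(q.round(0),c)
E
```

```text
[-0.0184, 0.1891, 0.1244, 0.0865, -0.0021, 0.0049]
[-21.  42. 132. 120.  57.   5.] 8.83233803207101e-22
[-0.0189, 0.2333, 0.1588, 0.0865, -0.0021, 0.0049]
[-21.  45. 133. 122.  59.   3.] 4.307912865042126e-24
[-0.0191, 0.2523, 0.1735, 0.0865, -0.0021, 0.0049]
[-21.  46. 133. 122.  59.   2.] 6.547969217922163e-28
```

Call:
send_rows --pt "-0.018 0.1 0.06 0.0865 -0.002 0.005" --pt "-0.018 0.189 0.124 0.0865 -0.002 0.005" --pt "-0.018 0.189 0.124 0.0865 -0.002 0.005" --pt "-0.019 0.21 0.14 0.0865 -0.002 0.005" --pt "-0.019 0.233 0.159 0.0865 -0.002 0.005" --pt "-0.019 0.233 0.159 0.0865 -0.002 0.005" --pt "-0.019 0.233 0.159 0.0865 -0.002 0.005" --pt "-0.019 0.233 0.159 0.0865 -0.002 0.005"

```text
time_s: 6.85
position: [0.5509, 0.1445, 0.1429]
tcp_rot: [[0.586, -0.404, 0.702], [-0.81, -0.293, 0.508], [0.0, -0.866, -0.499]]
force: [-0.2, 1.0, -1.0]
opening: 0.09
grasp_force: 30.0
```

```bash
python3 - <<'E'
from ik import *
s=st(); print(s['force'],s['joint_positions'].round(0))
for h in(.004,.002,0,-.002): go(*ins(30,.050,h),1,s)
cap('side','side4')
E
```

```text
[-0.20802678  0.95844721 -0.98436909] [-21.  45. 133. 122.  59.   3.]
[0.0044, 0.0099, 0.0061, -0.0005, -0.0002, -0.0]
[0.0044, 0.0168, 0.0101, -0.0005, -0.0002, -0.0]
[0.0044, 0.0237, 0.0141, -0.0005, -0.0002, -0.0]
[0.0044, 0.0307, 0.0181, -0.0005, -0.0002, -0.0]
```

Call:
send_rows --pt "0.004 0.01 0.006 0 0 0" --pt "0.004 0.017 0.01 0 0 0" --pt "0.004 0.024 0.014 0 0 0" --pt "0.004 0.024 0.014 0 0 0" --pt "0.004 0.024 0.014 0 0 0"

```text
time_s: 7.4
position: [0.5513, 0.1436, 0.1349]
tcp_rot: [[0.586, -0.406, 0.701], [-0.811, -0.291, 0.508], [-0.002, -0.866, -0.5]]
force: [0.3, -0.3, 0.9]
opening: 0.094
grasp_force: 30.0
```

```bash
python3 - <<'E'
from ik import *
for i in range(2):
    s=st(); print(s['force'].round(1),s['moment'].round(2)); viewer.capture('side')
for h in(0,-.002): go(*ins(30,.050,h),1,s)
E
```

```text
[ 0.3 -0.3  0.9] [-0.24  0.4  -0.04]
[-0.4 -0.9 -0.1] [-0.24  0.44 -0.04]
[0.0006, -0.0045, -0.001, 0.0001, 0.0001, -0.0014]
[0.0007, 0.0024, 0.003, 0.0001, 0.0001, -0.0014]
```

Call:
send_rows --pt "0 0.0035 0.002 0 0 0" --pt "0 0.007 0.004 0 0 0" --pt "0 0.007 0.004 0 0 0"

```text
time_s: 7.8
position: [0.5511, 0.1437, 0.1332]
tcp_rot: [[0.585, -0.406, 0.702], [-0.811, -0.291, 0.508], [-0.002, -0.866, -0.499]]
force: [-2.4, -1.6, 4.0]
opening: 0.09
grasp_force: 30.0
```

```bash
python3 - <<'E'
from ik import *
for i in range(2):
    s=st(); print(s['force'].round(1),s['moment'].round(2)); viewer.capture('side')
for h in(0,-.003): go(*ins(30,.050,h),1,s)
E
```

```text
[-2.4 -1.6  4. ] [ 0.1   0.01 -0.12]
[-2.6 -2.9  4.2] [ 0.08  0.03 -0.05]
[0.0012, -0.0104, -0.0041, -0.0003, 0.0001, -0.0015]
[0.0012, 0.0, 0.0019, -0.0003, 0.0001, -0.0015]
```

Call:
send_rows --pt "0 -0.003 -0.002 0 0 0" --pt "0 -0.007 0.005 0 0 0" --pt "0 -0.011 0.012 0 0 0" --pt "0 -0.015 0.019 0 0 0" --pt "0 -0.019 0.026 0 0 0" --pt "0 -0.021 0.03 0 0 0" --pt "0 -0.021 0.03 0 0 0"

```text
time_s: 8.6
position: [0.5577, 0.1486, 0.1339]
tcp_rot: [[0.584, -0.409, 0.701], [-0.812, -0.291, 0.506], [-0.003, -0.865, -0.502]]
force: [-10.0, -8.3, 10.1]
opening: 0.084
grasp_force: 30.0
```

```bash
cat > w.py <<'E'
from ik import *
s=st(); viewer.capture('side'); s=st(); print(s['force'].round(1),s['moment'].round(2),s['joint_positions'].round(0)); M=np.array(s['tcp_rot']); 
SY=np.cross(Z,SX); iz=-M[:,1]; f=s['position']+.109*M[:,2]-.004*iz-SEAT
print('foot low corner x,y,h mm',(f@SX*1e3).round(1),(f@SY*1e3).round(1),(f[2]*1e3).round(1),'tilt',np.degrees(np.arcsin(-M[2,2])).round(1),'F along SX',(s['force']@SX).round(1),'open',s['opening']*87)
E
python3 w.py
```

```text
[-9.5 -8.3  9.6] [-0.09  0.06 -0.18] [-20.  46. 132. 123.  59.   3.]
foot low corner x,y,h mm 57.7 0.4 -2.3 tilt 30.1 F along SX -12.6 open 7.608816037537149
```

```bash
python3 - <<'E'
from ik import *
cap('side','side5')
cv2.imwrite('pics/c5.png',cv2.resize(cv2.imread('pics/side5.png')[260:390,270:400],(600,600),interpolation=cv2.INTER_CUBIC))
M=cloud('side',np.load('pics/side5.npy'))
SY=np.cross(Z,SX)
w=(M[260:390,270:400].reshape(-1,3)-SEAT-[-.0008,.0015,0]); X,Y,h=w@SX,w@SY,w[:,2]
k=(abs(Y)<.03)&(X>.02)&(X<.09)
for x in np.arange(.02,.09,.004):
    kk=k&(X>=x)&(X<x+.004); print((x*1e3).round(),(h[kk]*1e3).mean().round(1),kk.sum(),end=' | ')
E
```

```text
20.0 24.4 74 | 24.0 22.1 67 | 28.0 19.8 70 | 32.0 17.7 70 | 36.0 16.3 58 | 40.0 13.6 88 | 44.0 10.8 65 | 48.0 9.4 61 | 52.0 8.6 65 | 56.0 9.1 17 | 60.0 16.0 40 | 64.0 16.2 57 | 68.0 16.1 62 | 72.0 15.6 54 | 76.0 16.0 62 | 80.0 16.1 55 | 84.0 15.9 61 | 88.0 -17.3 54 |
```

View pics/c5.png

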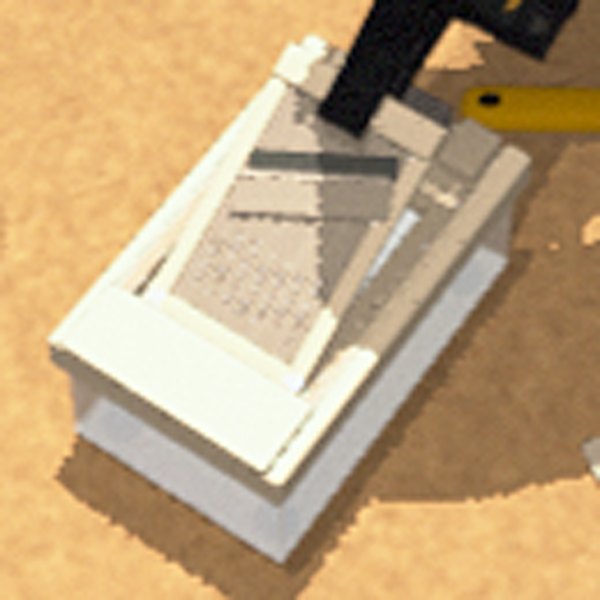

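The crop shows the foot at (150,295)–(300,385), tight against the lip edge. The gap on the right side looks wider than on the left, so I'll check the cross profile.

```bash
python3 - <<'E'
from ik import *
SY=np.cross(Z,SX)
for f in('side5','side0'):
    M=cloud('side',np.load(f'pics/{f}.npy'))
    w=(M[260:390,270:400].reshape(-1,3)-SEAT-[-.0008,.0015,0]); X,Y,h=w@SX,w@SY,w[:,2]
    for x0,x1 in((.03,.045),(.045,.058)):
        print(f,x0)
        for y in np.arange(-.062,.062,.004):
            kk=(X>=x0)&(X<x1)&(Y>=y)&(Y<y+.004); print(int((y+.002)*1e3+100.5)-100,(h[kk]*1e3+.567*(X[kk]-(x0+x1)/2)*1e3*(f=='side5')).mean().round(1) if kk.sum() else '-',end=' | ')
        print()
E
```

```text
side5 0.03
-60 9.2 | -56 12.7 | -52 12.8 | -48 11.2 | -44 7.6 | -40 15.8 | -36 17.1 | -32 17.0 | -28 15.8 | -24 16.8 | -20 15.6 | -16 16.7 | -12 16.6 | -8 16.4 | -4 16.5 | 0 15.9 | 4 16.3 | 8 16.7 | 12 14.7 | 16 16.5 | 20 15.6 | 24 16.0 | 28 15.4 | 32 17.0 | 36 12.1 | 40 10.1 | 44 8.8 | 48 11.5 | 52 13.2 | 56 -41.5 | 60 -22.4 | 
side5 0.045
-60 6.7 | -56 12.8 | -52 12.4 | -48 10.5 | -44 5.1 | -40 8.6 | -36 9.5 | -32 8.0 | -28 9.8 | -24 9.2 | -20 9.2 | -16 9.3 | -12 9.5 | -8 8.8 | -4 8.4 | 0 9.4 | 4 8.8 | 8 9.4 | 12 9.4 | 16 9.2 | 20 8.5 | 24 9.4 | 28 9.2 | 32 9.2 | 36 9.1 | 40 5.6 | 44 7.9 | 48 12.6 | 52 13.1 | 56 -39.6 | 60 -19.9 | 
side0 0.03
-60 9.3 | -56 11.6 | -52 12.6 | -48 9.6 | -44 5.3 | -40 2.4 | -36 1.0 | -32 -0.1 | -28 - | -24 - | -20 - | -16 - | -12 - | -8 - | -4 - | 0 - | 4 - | 8 - | 12 - | 16 - | 20 - | 24 - | 28 - | 32 0.0 | 36 1.6 | 40 1.3 | 44 8.9 | 48 12.0 | 52 12.4 | 56 -40.6 | 60 -23.5 | 
side0 0.045
-60 11.3 | -56 11.8 | -52 12.7 | -48 11.0 | -44 4.8 | -40 0.6 | -36 1.1 | -32 0.3 | -28 - | -24 - | -20 - | -16 - | -12 - | -8 - | -4 - | 0 - | 4 - | 8 - | 12 - | 16 - | 20 - | 24 - | 28 - | 32 2.0 | 36 1.3 | 40 1.6 | 44 8.6 | 48 12.3 | 52 12.0 | 56 -37.8 | 60 -27.3 |
```

Call:
send_rows --pt "0 -0.002 -0.006 0 0 0" --pt "0 -0.004 -0.01 0 0 0" --pt "0 -0.004 -0.01 0 0 0"

```text
time_s: 9.0
position: [0.5573, 0.1479, 0.1351]
tcp_rot: [[0.586, -0.408, 0.7], [-0.81, -0.293, 0.508], [-0.002, -0.865, -0.502]]
force: [0.4, -0.3, 0.1]
opening: 0.094
grasp_force: 30.0
```

```bash
python3 w.py
```

```text
[ 0.1 -1.4  0.6] [-0.25  0.49 -0.04] [-20.  46. 132. 123.  58.   3.]
foot low corner x,y,h mm 57.0 0.2 -1.0 tilt 30.1 F along SX -0.7 open 7.876160905110676
```

Call:
send_rows --pt "0 -0.002 0.004 0 0 0" --pt "0 -0.004 0.007 0 0 0" --pt "0 -0.006 0.0105 0 0 0" --pt "0 -0.006 0.0105 0 0 0"

```text
time_s: 9.45
position: [0.5596, 0.1499, 0.1354]
tcp_rot: [[0.586, -0.407, 0.701], [-0.81, -0.292, 0.508], [-0.002, -0.865, -0.501]]
force: [0.4, 0.7, 0.4]
opening: 0.092
grasp_force: 30.0
```

```bash
python3 w.py
```

```text
[ 0.2  0.3 -1.1] [-0.31  0.63  0.02] [-20.  46. 131. 123.  58.   3.]
foot low corner x,y,h mm 60.0 0.5 -0.7 tilt 30.1 F along SX 0.4 open 7.8785669098333395
```

Call:
send_rows --pt "0 -0.001 0.004 0 0 0" --pt "0 -0.003 0.008 0 0 0" --pt "0 -0.005 0.0115 0 0 0" --pt "0 -0.005 0.0115 0 0 0"

```text
time_s: 9.9
position: [0.5623, 0.1516, 0.1353]
tcp_rot: [[0.586, -0.407, 0.701], [-0.81, -0.292, 0.508], [-0.002, -0.866, -0.501]]
force: [0.7, 0.7, 0.4]
opening: 0.092
grasp_force: 30.0
```

```bash
python3 w.py
```

```text
[-0.4 -0.8 -0. ] [-0.23  0.56 -0.01] [-19.  46. 131. 123.  58.   4.]
foot low corner x,y,h mm 63.2 0.2 -0.8 tilt 30.0 F along SX -0.8 open 7.422233291009734
```

```bash
python3 - <<'E'
from ik import *
s=st(); p,R=ins(26,.0635,-.0008); go(p,R,1,s); print(ik(p,R,s['joint_positions'])[0].round(0))
E
```

```text
[0.0008, 0.0304, 0.001, 0.0448, 0.0001, -0.0012]
[-21.  51. 133. 124.  66.  -3.]
```

Call:
send_rows --pt "0 0.01 0.001 0.015 0 0" --pt "0 0.02 0.001 0.03 0 0" --pt "0 0.03 0.001 0.045 0 0" --pt "0 0.03 0.001 0.045 0 0"

```text
time_s: 10.35
position: [0.5592, 0.1493, 0.128]
tcp_rot: [[0.585, -0.357, 0.728], [-0.811, -0.254, 0.527], [-0.004, -0.899, -0.438]]
force: [1.5, 0.3, 1.8]
opening: 0.09
grasp_force: 30.0
```

```bash
python3 w.py
```

```text
[-0.2  0.3 -0.1] [-0.18  0.5   0.01] [-21.  51. 133. 124.  66.  -3.]
foot low corner x,y,h mm 63.4 0.2 -1.0 tilt 26.0 F along SX -0.0 open 7.629013189471475
```

Call:
send_rows --pt "0 -0.002 0.004 0 0 0" --pt "0 -0.004 0.008 0 0 0" --pt "0 -0.004 0.008 0 0 0"

```text
time_s: 10.7
position: [0.5602, 0.1503, 0.129]
tcp_rot: [[0.584, -0.359, 0.728], [-0.812, -0.255, 0.525], [-0.003, -0.898, -0.441]]
force: [-7.9, -7.1, 5.0]
opening: 0.089
grasp_force: 30.0
```

```bash
python3 w.py
```

```text
[-8.6 -7.4  4.2] [-0.5   0.67 -0.21] [-21.  50. 133. 124.  65.  -3.]
foot low corner x,y,h mm 64.5 0.2 -0.6 tilt 26.1 F along SX -11.4 open 7.813533047383386
```

```bash
python3 - <<'E'
from ik import *
s=st(); M=np.array(s['tcp_rot']);q=s['joint_positions']
for d in(.02,.04,.06,.08):
    q,c=ik(s['position']-d*M[:,2],M,q); print(d,q.round(0),'%.0e'%c)
q=s['joint_positions']
for d,u in((.03,0),(.05,.02),(.05,.05),(.05,.1)):
    q,c=ik(s['position']-d*M[:,2]+[0,0,u],M,q); print(d,u,q.round(0),'%.0e'%c)
E
```

```text
0.02 [-24.  50. 135. 122.  66.  -4.] 4e-29
0.04 [-27.  49. 137. 120.  67.  -6.] 9e-22
0.06 [-30.  49. 139. 117.  67.  -7.] 6e-18
0.08 [-33.  47. 140. 113.  66.  -6.] 2e-04
0.03 0 [-25.  49. 136. 121.  67.  -5.] 3e-20
0.05 0.02 [-28.  45. 138. 117.  65.  -2.] 5e-22
0.05 0.05 [-28.  38. 137. 114.  62.   5.] 4e-30
0.05 0.1 [-28.  28. 135. 107.  58.  19.] 4e-22
```

Call:
send_rows --pt "0 0 0 0 0 0" --pt "0 0.01 -0.18 0 0 0" --pt "0 0.0 -0.18 0 0 0" --pt "0 0 -0.18 0 0 0" --grip 0.2

```text
time_s: 11.15
position: [0.5289, 0.126, 0.1489]
tcp_rot: [[0.584, -0.356, 0.73], [-0.812, -0.255, 0.525], [-0.001, -0.899, -0.438]]
force: [0.3, 0.9, -0.4]
opening: 0.193
grasp_force: 0.0
```

```bash
python3 w.py; python3 - <<'E'
from ik import *
cap('side','side6')
cv2.imwrite('pics/c6.png',cv2.resize(cv2.imread('pics/side6.png')[250:390,270:410],(600,600),interpolation=cv2.INTER_CUBIC))
E
```

```text
[-0.3  0.5  0.1] [-0.25  0.61 -0.  ] [-27.  49. 137. 119.  67.  -6.]
foot low corner x,y,h mm 25.6 -0.6 19.3 tilt 26.0 F along SX 0.1 open 16.95736891757521
```

View pics/c6.png

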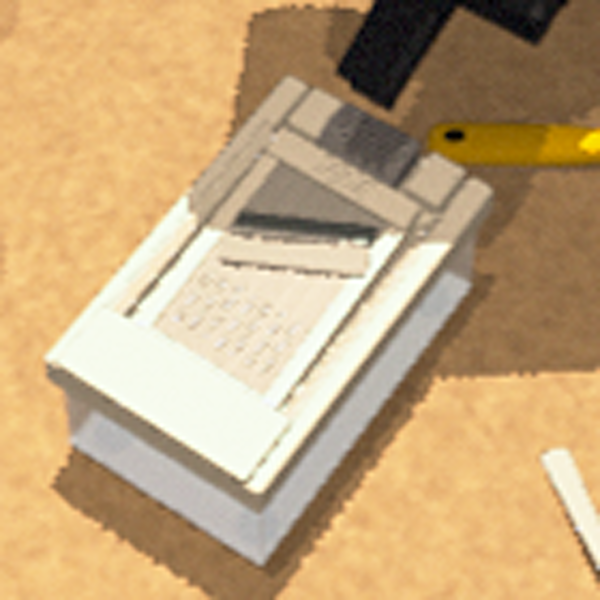

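The insert lies with its foot under the lip (edge along (130,310)–(285,405)). Its bar, (275,145)–(430,215), rests just in front of the catch at (370,140). Next I press it down with closed fingers.

```bash
python3 - <<'E'
from ik import *
s=st(); q0=s['joint_positions']; SY=np.cross(Z,SX)
M=cloud('side',np.load('pics/side6.npy')); w=(M[250:390,270:410].reshape(-1,3)-SEAT-[-.0008,.0015,0]); X,Y,h=w@SX,w@SY,w[:,2]
for x in np.arange(-.09,.08,.006):
    kk=(abs(Y)<.035)&(X>=x)&(X<x+.006); print(round(x*1e3+3),(np.median(h[kk])*1e3).round(1),end=' | ')
print()
for nm,R in(('y=-SX',frame(-SX,-Z)),('y=SX',frame(SX,-Z)),('y=SY',frame(SY,-Z)),('y=-SY',frame(-SY,-Z))):
    p=SEAT-.046*SX+.1*Z
    rot=np.degrees((Ro.from_matrix(np.array(s['tcp_rot'])).inv()*Ro.from_matrix(R)).magnitude())
    best=[]
    for g in(q0,[0,30,90,0,60,0],[0,30,90,0,60,90],[0,30,90,0,60,-90],[0,30,90,0,60,160]):
        q,c=ik(p,R,g)
        if c<1e-6: best.append(q.round(0).tolist())
    print(nm,rot,best)
E
```

```text
-87 25.6 | -81 24.9 | -75 23.6 | -69 22.4 | -63 24.2 | -57 23.4 | -51 21.7 | -45 17.8 | -39 16.9 | -33 16.2 | -27 16.0 | -21 16.2 | -15 15.3 | -9 15.1 | -3 14.1 | 3 12.8 | 9 11.5 | 15 10.7 | 21 9.9 | 27 9.1 | 33 8.5 | 39 7.9 | 45 7.4 | 51 6.3 | 57 7.8 | 63 15.4 | 69 16.2 | 75 16.0 | 81 16.1 | 
y=-SX 64.04163139831006 [[3.0, 29.0, 93.0, 0.0, 58.0, 147.0], [3.0, 29.0, 93.0, 0.0, 58.0, 147.0], [3.0, 29.0, 93.0, 0.0, 58.0, 147.0], [3.0, 29.0, 93.0, -0.0, 58.0, 147.0]]
y=SX 179.97790668528447 [[3.0, 29.0, 93.0, -0.0, 58.0, -33.0], [3.0, 29.0, 93.0, 0.0, 58.0, -33.0], [3.0, 29.0, 93.0, -0.0, 58.0, -33.0]]
y=SY 106.3087955973283 [[3.0, 29.0, 93.0, 0.0, 58.0, -123.0], [3.0, 29.0, 93.0, -0.0, 58.0, -123.0]]
y=-SY 106.34783403326892 [[3.0, 29.0, 93.0, 0.0, 58.0, 57.0], [3.0, 29.0, 93.0, 0.0, 58.0, 57.0], [3.0, 29.0, 93.0, 0.0, 58.0, 57.0], [3.0, 29.0, 93.0, 0.0, 58.0, 57.0], [3.0, 29.0, 93.0, 0.0, 58.0, 57.0]]
```

```bash
python3 - <<'E'
from ik import *
from scipy.spatial.transform import Slerp
s=st(); SY=np.cross(Z,SX); R0=Ro.from_matrix(np.array(s['tcp_rot'])); P0=s['position']
for nm,R in(('-SY',frame(-SY,-Z)),('-SX',frame(-SX,-Z))):
    p=SEAT-.046*SX+.13*Z; sl=Slerp([0,1],Ro.concatenate([R0,Ro.from_matrix(R)])); q=s['joint_positions']; print(nm)
    for f in np.linspace(0,1,13):
        q,c=ik(P0+f*(p-P0)+Z*.05*np.sin(np.pi*f),sl(f).as_matrix(),q); print(f.round(2),q.round(0),'%.0e'%c)
    go(p,R,2,s)
E
```

```text
-SY
0.0 [-27.  49. 137. 119.  67.  -6.] 8e-31
0.08 [-27.  40. 133. 109.  57.   3.] 2e-26
0.17 [-26.  33. 128.  96.  51.  14.] 3e-29
0.25 [-24.  28. 123.  82.  48.  25.] 5e-31
0.33 [-22.  25. 118.  68.  47.  35.] 4e-19
0.42 [-19.  23. 113.  56.  49.  43.] 3e-21
0.5 [-16.  22. 109.  45.  51.  49.] 3e-23
0.58 [-13.  21. 105.  36.  53.  53.] 3e-25
0.67 [-10.  22. 101.  28.  55.  55.] 2e-26
0.75 [-7. 23. 98. 20. 57. 57.] 2e-27
0.83 [-3. 24. 95. 13. 59. 57.] 2e-27
0.92 [-0. 25. 93.  7. 61. 57.] 5e-28
1.0 [ 3. 27. 91.  0. 62. 57.] 3e-28
[-0.0003, -0.1284, -0.0083, -0.2767, -0.2767, -0.4426]
[-0.0006, -0.2567, -0.0166, -0.5535, -0.5535, -0.8852]
-SX
0.0 [-27.  49. 137. 119.  67.  -6.] 8e-31
0.08 [-25.  40. 135. 116.  56.   6.] 4e-27
0.17 [-22.  32. 131. 109.  46.  20.] 1e-27
0.25 [-19.  26. 127.  97.  38.  37.] 2e-30
0.33 [-16.  22. 123.  81.  33.  58.] 1e-17
0.42 [-13.  19. 119.  62.  31.  80.] 7e-19
0.5 [-10.  18. 114.  45.  33.  99.] 3e-20
0.58 [ -8.  18. 110.  31.  36. 114.] 2e-22
0.67 [ -5.  18. 106.  21.  41. 125.] 5e-25
0.75 [ -3.  20. 102.  14.  46. 133.] 3e-27
0.83 [ -1.  22.  99.   8.  51. 139.] 4e-28
0.92 [  1.  24.  95.   4.  56. 144.] 6e-29
1.0 [  3.  27.  91.   0.  62. 147.] 1e-29
[-0.0003, -0.1284, -0.0083, -0.3558, 0.0, -0.0001]
[-0.0006, -0.2567, -0.0166, -0.7116, 0.0, -0.0003]
```

Call:
send_rows --pt "0 -0.18 -0.09 0 0 0" --pt "0 -0.3 -0.1 -0.277 -0.277 -0.443" --pt "0 -0.3 -0.1 -0.277 -0.277 -0.443" --pt "0 -0.3 -0.1 -0.277 -0.277 -0.443" --pt "0 -0.3 -0.1 -0.277 -0.277 -0.443" --pt "0 -0.3 -0.1 -0.277 -0.277 -0.443" --pt "0 -0.3 -0.1 -0.277 -0.277 -0.443" --pt "0 -0.3 -0.1 -0.277 -0.277 -0.443" --pt "0 -0.3 -0.1 -0.277 -0.277 -0.443" --grip 0

```text
time_s: 12.15
position: [0.538, 0.135, 0.2279]
tcp_rot: [[0.96, -0.007, 0.279], [-0.15, -0.857, 0.493], [0.236, -0.515, -0.824]]
force: [0.7, -0.5, 0.0]
opening: 0.005
grasp_force: 0.0
```

```bash
cat > pr.py <<'E'
from ik import *
import sys
s=st(); viewer.capture('side'); s=st(); SY=np.cross(Z,SX); R=frame(-SY,-Z); w=s['position']-SEAT
print(s['force'].round(1),s['joint_positions'].round(0),s['opening'],'x,y,h',(w@SX*1e3).round(1),(w@SY*1e3).round(1),(w[2]*1e3).round(1))
for h in map(float,sys.argv[1:]): go(SEAT-.047*SX+h*Z,R,1,s)
E
python3 pr.py .13
```

```text
[ 0.2 -0.  -0.2] [-16.  22. 109.  46.  51.  48.] 0.007103315109596145 x,y,h -59.5 1.4 149.1
[0.0205, 0.018, 0.0875, -0.2778, -0.2761, -0.441]
```

Next, the rest of the turn, then down to a 60 mm hover.

Call:
send_rows --pt "0.02 0.018 0.087 -0.278 -0.276 -0.441" --pt "0.02 0.018 0.087 -0.278 -0.276 -0.441" --pt "0.02 0.018 0.087 -0.278 -0.276 -0.441" --pt "0.02 0.018 0.087 -0.278 -0.276 -0.441" --pt "0.02 0.018 0.087 -0.278 -0.276 -0.441" --pt "0.02 0.018 0.087 -0.278 -0.276 -0.441" --pt "0.02 0.018 0.087 -0.278 -0.276 -0.441" --pt "0.02 0.018 0.087 -0.278 -0.276 -0.441"

```text
time_s: 13.0
position: [0.5465, 0.1402, 0.2066]
tcp_rot: [[0.812, 0.584, -0.003], [0.584, -0.812, 0.001], [-0.002, -0.003, -1.0]]
force: [0.4, 0.2, -0.1]
opening: 0.004
grasp_force: 0.0
```

```bash
python3 pr.py .03 .02 .01
```

```text
[-0.3 -0.9 -0.3] [ 3. 27. 92.  0. 62. 57.] 0.003918139917181255 x,y,h -49.0 -0.4 128.7
[0.0088, -0.0004, 0.3949, -0.0017, 0.0013, -0.0026]
[0.0089, -0.0003, 0.4349, -0.0017, 0.0013, -0.0026]
[0.009, -0.0002, 0.4749, -0.0017, 0.0013, -0.0026]
```

Call:
send_rows --pt "0.009 0 0.15 -0.002 0.001 -0.003" --pt "0.009 0 0.3 -0.002 0.001 -0.003" --pt "0.009 0 0.395 -0.002 0.001 -0.003" --pt "0.009 0 0.41 -0.002 0.001 -0.003" --pt "0.009 0 0.425 -0.002 0.001 -0.003" --pt "0.009 0 0.425 -0.002 0.001 -0.003"

```text
time_s: 13.65
position: [0.55, 0.1399, 0.1021]
tcp_rot: [[0.81, 0.587, 0.003], [0.587, -0.81, -0.002], [0.002, 0.004, -1.0]]
force: [0.2, 0.2, -0.6]
opening: 0.003
grasp_force: 0.0
```

```bash
python3 pr.py .015 .01 .007
```

```text
[0.1 0.4 0.3] [ 3. 35. 97. -0. 48. 57.] 0.004096159980813973 x,y,h -45.6 -2.1 24.5
[-0.0056, -0.0087, 0.0381, 0.0026, -0.0016, 0.0004]
[-0.0056, -0.0088, 0.0581, 0.0026, -0.0016, 0.0004]
[-0.0056, -0.0089, 0.0701, 0.0026, -0.0016, 0.0004]
```

Call:
send_rows --pt "-0.005 -0.009 0.012 0 0 0" --pt "-0.005 -0.009 0.024 0 0 0" --pt "-0.005 -0.009 0.036 0 0 0" --pt "-0.005 -0.009 0.048 0 0 0" --pt "-0.005 -0.009 0.058 0 0 0" --pt "-0.005 -0.009 0.064 0 0 0" --pt "-0.005 -0.009 0.064 0 0 0"

```text
time_s: 14.4
position: [0.5472, 0.1415, 0.0864]
tcp_rot: [[0.809, 0.588, 0.003], [0.588, -0.809, -0.002], [0.001, 0.003, -1.0]]
force: [-1.2, -0.2, 8.7]
opening: 0.006
grasp_force: 4.4
```

```bash
python3 pr.py .007 .005
```

```text
[-0.6 -1.   8.4] [ 3. 37. 97. -0. 46. 57.] 0.004674644073799167 x,y,h -47.3 1.0 8.4
[0.001, 0.0038, 0.0054, 0.0021, -0.0005, 0.0013]
[0.001, 0.0038, 0.0134, 0.0021, -0.0005, 0.0013]
```

Call:
send_rows --pt "0 0 0.006 0 0 0" --pt "0 0 0.012 0 0 0" --pt "0 0 0.012 0 0 0"

```text
time_s: 14.75
position: [0.5472, 0.1416, 0.0862]
tcp_rot: [[0.809, 0.588, 0.003], [0.588, -0.809, -0.002], [0.001, 0.004, -1.0]]
force: [-5.9, -1.4, 26.6]
opening: 0.003
grasp_force: 13.4
```

```bash
python3 pr.py .005
```

```text
[-5.7 -0.5 26.7] [ 3. 37. 97. -0. 46. 57.] 0.0043415659456697364 x,y,h -47.2 0.9 8.2
[0.0008, 0.0036, 0.0127, 0.0026, -0.0009, 0.0015]
```

It's at a hard stop with the tip at 8.2 mm, matching a seated bar top of 8 mm. I'll retreat upward and look.

Call:
send_rows --pt "0 0 -0.02 0 0 0" --pt "0 0 -0.15 0 0 0" --pt "0 0 -0.35 0 0 0" --pt "0 0 -0.55 0 0 0" --pt "-0.4 0 -0.7 0 0 0" --pt "-0.4 0 -0.7 0 0 0" --pt "-0.4 0 -0.7 0 0 0"

```text
time_s: 15.5
position: [0.4616, 0.0819, 0.2584]
tcp_rot: [[0.81, 0.587, -0.0], [0.587, -0.81, -0.003], [-0.002, 0.002, -1.0]]
force: [-0.3, -0.3, 0.2]
opening: 0.005
grasp_force: 0.0
```

```bash
python3 - <<'E'
from ik import *
cap('side','side7')
cv2.imwrite('pics/c7.png',cv2.resize(cv2.imread('pics/side7.png')[250:390,270:410],(600,600),interpolation=cv2.INTER_CUBIC))
SY=np.cross(Z,SX)
M=cloud('side',np.load('pics/side7.npy')); w=(M[250:390,270:410].reshape(-1,3)-SEAT-[-.0008,.0015,0]); X,Y,h=w@SX,w@SY,w[:,2]
for x in np.arange(-.09,.08,.006):
    kk=(abs(Y)<.035)&(X>=x)&(X<x+.006); print(round(x*1e3+3),(np.median(h[kk])*1e3).round(1),end=' | ')
s=st(); print(s['force'],s['time_s'],s['position'])
E
```

```text
-87 22.4 | -81 22.4 | -75 19.9 | -69 18.7 | -63 13.1 | -57 9.4 | -51 8.3 | -45 5.0 | -39 4.9 | -33 5.1 | -27 5.9 | -21 6.2 | -15 6.6 | -9 6.2 | -3 5.8 | 3 5.0 | 9 4.8 | 15 5.4 | 21 4.5 | 27 5.0 | 33 4.9 | 39 5.4 | 45 4.8 | 51 5.1 | 57 6.8 | 63 15.7 | 69 15.9 | 75 16.1 | 81 16.2 | [-0.56751124  0.17842194 -0.73327772] 15.55 [0.46316959 0.08211567 0.25822942]
```

View pics/c7.png

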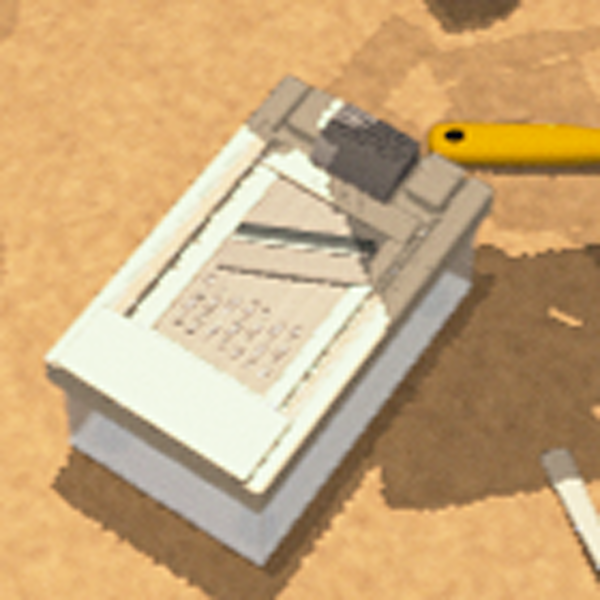

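The insert is flat at 5 mm along its whole length, with its bar at 8 mm. The catch nose at (380,165) now overlaps the bar, and the foot is under the lip. The robot is clear, so I'm handing in.

```bash
python3 -c "
from rig import ticket
print(ticket.hand_in())"
```

```text
the job is handed in; nothing more can be done
None
```

I fitted the slicing insert in the slicer blade side up, foot under the lip and catch over the grip bar, and handed in the job at about 15.6 s; the hand-in gave no verdict, and I didn't re-measure the other two inserts or the loose items afterwards.

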